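Quarter-turn the photo dish without rolling the ball

ROBOT

A 6-joint arm with a two-finger parallel gripper is mounted at the origin on a cart in front of the work surface, level with it; the furniture and walls round the work are solid. World frame = base frame: x ahead of the robot, y to its left, z up, the work surface at z = 0. Lengths are in mm, angles in rad, forces in N, time in s.
With the tool pointing down it reaches from about 350 to 975 mm from the base axis. Payload 7.1 kg.
Tool frame: the origin (TCP) lies midway between the tips of the shut fingers; the grasp point (between the pads) lies 19 mm behind it (ctrl.grip_point_offset is the distance from the TCP to the grasp point, in mm); z points along the fingers, y is the line along which they close (so a half turn about z gives the same grasp; the last joint's range is limited). The gripper opens to 88 mm and grips with 3 to 60 N. Pads are 20 mm wide; open, the fingers measure 115 mm over their backs; the gripper's body (75 mm by 178 mm) begins 61 mm behind the grasp point.
Start: joints at [1.324, 0.423, 1.63, -0, 1.089, -0.019], TCP at [141.116, 608.844, 222.675] pointing down, gripper open.
Joint ranges: [-3, 3], [-0.9, 2.11], [0.09, 2.58], [-1.31, 4.45], [0.11, 2.69], [-2.54, 2.54]. Speed limits (rad/s): [2.39, 2.39, 3.01, 3.14, 3.14, 3.14].

INTERFACE

Orientations are given as a rotation vector (axis times angle).
In Python, from workcell import get_obs, optics, close_job, spotter, ctrl gives the robot as it stands. The module is installed in compiled form; this text tells all that it offers.
- The arm moves only by the tool move_arm, never from a script. Its argument "rows" is a list of rows, each a list of 5 numbers: the shift along the tool's x, y, z in cm, then the turn about the tool's z in degrees, then the opening in per cent of the stroke, from 0 (shut) to 100 (fully open). A call has 1 to 10 rows; each row shifts and turns the commanded pose from where the row before left it, along the tool's axes as they then stand; what a row does not reach is not made up. A row lasts 1/8 s, in which the tool goes at most 62.5 mm and 10.7 degrees, less where a joint would pass 70% of its speed; a pose out of reach is approached as far as the arm can. A call with a gripper value outside its range is refused whole. The fingers move at their own pace and stop on an object; the grip force is fixed at half the most. Time passes only in rows, so rows that do not move let the fingers close. It gives the time, the measured TCP pose, the force, the opening and the grip force at its end, in the units of the state.
- get_obs(): the state, without advancing time (a new reading comes with each control period).
- optics.get_image(name): name is "side" or "top" or "wrist"; returns the picture (420x560x3 uint8, blue, green, red); there is no depth.
- optics.calibration(name): a dict with "camera_matrix" (3x3 intrinsics, pixels), "distortion" ([k1, k2, p1, p2, k3] as OpenCV has them; the pictures are not rectified), "xyz" and "orientation" of the camera in the world. Camera axes: x right, y down, z forward; pixel columns grow to the right and rows downward; lengths in mm; the calibration is good to about 2 mm. A picture is of the moment at which its call begins: read the wrist's pose just before it. calibration takes no time and is no camera call; for the wrist camera it gives the pose at the moment of the call.
- close_job(): hands the job in; it is judged then, once.
Trained networks look in the newest picture that a camera, given by its name, has taken for a name from the list of things; names that differ only in an ending like _2 or _b are one class to them, and where a whole thing is asked for, a point or a joint stands for the part that bears it (a point fixed in the world has none). Each returns a list of dicts, best first, with "conf" (0 to 1); they miss things now and then, are a little off and sometimes report something else, mostly with a low value. They report only what shows in the picture. A call takes as long as a camera call. They do not tell look-alikes from the thing itself.
- spotter.find_in(camera, label): "point" ([column, row] in pixels, amid what is visible of it).
- spotter.regions_of(camera, label): "region" (420x560 bool, what is visible of it) and "point" ([column, row] in pixels, amid what is visible of it).
The state is a dict: "t": time; "qpos": joint angles; "qvel": joint speeds; "joint_torque": joint torques, N m; "ee_pos": TCP position; "orientation": TCP orientation; "ft_force": force on the tool from outside, world axes, zero at the start; "moment": the same for the moment, N m; "width": finger opening in mm; "grasp_force": force on a finger pad.
Only numpy, scipy, OpenCV 4.12 (cv2) and the standard library are available. Lean on these libraries where they do the work, as an engineer would, in place of code of your own. Each camera call takes 0.05 s, during which the arm holds its last target. There are 200 camera calls.

TASK

The glazed ball in the dish has been photographed from one side and the next side is due. Take the dish by its arched handle, lift it straight up until it hangs about 10 cm above where it sat, then turn it a quarter turn so that its red tab comes straight above the orange post (not the blue one), with the dish still centred over the stand. Keep the dish level and the loose ball in its middle all the way, disturb nothing else nearby, and finish while still holding the dish up there, still and level, for the next picture: do not put it down.

Things in the scene. Friction and masses are not known exactly. Their poses are not given: they have to be found in the camera images.
- stand: Fixed round light-wood board, 256 mm across, top 10 mm above the bench, carrying in its middle a low aluminium seat ring (inside diameter 68 mm, 7 mm tall) in which the dish's foot sits loosely. Origin: centre of its underside, at bench height; z up. A short white painted stripe lies at its edge in its -x direction, under the red tab at the start.
- stand_home (a point): Point on the board's top at the white stripe, 100 mm from the stand's centre along the stand's -x axis; the red tab is above it at the start (to about 3 degrees).
- orange_post_top (a point): Top of the fixed post with the orange cap (cap 18 mm across, 22 mm tall; top 52 mm above the bench), on the board 100 mm from the stand's centre, a quarter turn to one side or the other of the white stripe (the side varies).
- blue_post_top (a point): Top of the like post with the blue cap, on the opposite side of the board. The top of the red tab, 12 mm below the post tops while the dish is seated, would strike a post if the dish were turned without lifting.
- dish: Loose grey round dished plate, 144 mm across, about 220 g, its 60 mm foot in the seat ring. Origin: centre of the foot's underside (10 mm above the bench at the start), z up. Inside: a shallow cone (14 degrees) with a small flat in the middle. A 6 mm rod arch rises from the rim at the dish's +y and -y sides and crosses over the centre along its y. A red tab sticks out along its -x.
- dish_grip (a point): Centre of the wooden grip block in the middle of the arch: 16 mm thick along the dish's x, 64 mm long along its y, 26 mm tall; 108 mm straight above the dish's origin, 118 mm above the bench at the start. Axes as the dish's. Pinch it from above across its 16 mm thickness, at mid-length: the dish then hangs balanced. The ball's top is 55 mm below the block's underside.
- dish_tab (a point): Point on the top of the red tab, 100 mm from the dish's centre along the dish's -x axis, 30 mm above the dish's origin. The tab is 16 mm wide, 5 mm thick and reaches 110 mm from the centre. Axes as the dish's.
- ball_center (a point): Centre of the loose white glazed ball, 32 mm across, 35 g, lying in the middle of the dish (centre 24 mm above the dish's origin). It rolls easily if the dish is jerked or tipped, and comes back to the middle of the level dish.
- cup: Bystander: small pink-stained white cup, about 79 mm across and 63 mm tall, loose; origin at the centre of its underside.
- rib: Bystander: flat wooden kidney-shaped rib, 52 x 100 x 9 mm, lying loose; origin at the centre of its underside.
- wrench: Bystander: small steel open-ended wrench, 23 x 105 x 6 mm, lying loose; origin at the centre of its underside.
Things that resemble listed ones, but are neither listed nor needed, are in the scene too. Of the things shaped like the dish, the grey one is meant.

How it is judged (in metres and radians):
On the way, in this order (a step that is already met when the one before it is completed fails the run):
1. the dish is lifted at least 50 mm above its seat, its tab still over the white stripe (within 50 mm sideways) (height (world z) of dish_grip above 0.168 m and horizontal distance between dish_tab and stand_home below 0.05 m), for 0.1 s.
2. held up, the tab has come round above the orange post (within 30 mm sideways) (height (world z) of dish_grip above 0.168 m and horizontal distance between dish_tab and orange_post_top below 0.03 m), for 0.1 s.
At the end, for the whole second after the job is handed in: The dish is held by the fingers alone 50 to 160 mm above its seat, still (under 20 mm/s) and level within 0.1 rad, its centre within 30 mm of the stand's centre and its red tab within 30 mm of the orange post (both seen from above), with the ball lying in it within 12 mm of the middle (all of step 2 and height (world z) of dish_grip below 0.278 m and horizontal distance between dish_grip and stand below 0.03 m and angle between dish_grip's own z axis and vertical below 0.1 rad and horizontal distance between ball_center and dish below 0.012 m and contact force between ball and dish above 0.05 N and linear speed of dish below 0.02 m/s and contact force between dish and the fingers above 1 N and contact force between dish and stand below 0.05 N); the arm keeps its last pose, push and grip.
It fails at once if the ball rolls more than 25 mm from the middle of the dish (horizontal distance between ball_center and dish above 0.025 m).
It fails at once if the dish tilts more than 0.2 rad (angle between dish_grip's own z axis and vertical above 0.2 rad).
It fails at once if the ball is touched by the fingers (contact force between ball and the fingers above 0.3 N).
It fails at once if the cup, rib or wrench is moved more than 20 mm (distance of any of cup, rib, wrench from where it was at the start of the episode above 0.02 m).
It also fails if it takes over 38 s, if anything falls off the work surface, if the arm or the gripper's body presses on something with over 40 N, if the wrist force passes 120 N, or if a joint passes its speed limit or range.

## Working session

There is one attempt and no reset: what is moved stays moved. The work goes in short steps, Python scripts to look and compute and a tool call to move; the robot and the scene stay as the last step left them, time stands still between calls to the robot, and variables do not carry over. Pictures are saved under pics/ and viewed, at most 10 in all, crops included, and the job is handed in when it is done.

Besides the shell and the picture viewer there is one more tool, called after ">>>" as name(argument=value, ...) on one line, values as JSON. move_arm: Moves the arm, as the interface text tells. Its arguments: {"type":"object","properties":{"rows":{"type":"array","items":{"type":"array","items":{"type":"number"}}}},"required":["rows"]}

```bash
mkdir -p pics
cat > h.py <<'E'
import numpy as np, cv2
from scipy.spatial.transform import Rotation as R
from workcell import get_obs, optics, close_job, spotter, ctrl
def ray(cal,px):
    K=np.array(cal["camera_matrix"],float);d=np.array(cal["distortion"],float)
    u=cv2.undistortPoints(np.array([[px]],float),K,d)[0,0]
    o=np.array(cal["orientation"],float)
    M=R.from_rotvec(o).as_matrix() if o.shape==(3,) else o
    return np.array(cal["xyz"],float), M@np.array([u[0],u[1],1.])
def at(cal,px,z):
    c,v=ray(cal,px); return c+v*(z-c[2])/v[2]
def proj(cal,P):
    o=np.array(cal["orientation"],float);M=R.from_rotvec(o).as_matrix()
    rv=cv2.Rodrigues(M.T)[0];t=-M.T@np.array(cal["xyz"],float)
    return cv2.projectPoints(np.array(P,float).reshape(-1,3),rv,t,np.array(cal["camera_matrix"],float),np.array(cal["distortion"],float))[0][:,0]
E
python3 - <<'E'
from h import *
a=optics.get_image("top");b=optics.get_image("side")
cv2.imwrite("pics/top.png",a);cv2.imwrite("pics/side.png",b)
s=get_obs();print(s)
for n in("top","side"):
    c=optics.calibration(n);print(n,c["xyz"],c["orientation"])
    for l in("dish_grip","dish","ball_center","stand","cup","rib","wrench"):
        print(n,l,[(np.round(x["point"]),round(x["conf"],2)) for x in spotter.find_in(n,l)])
E
```

```text
{'t': 0.1, 'qpos': array([ 1.32401805e+00,  4.23772939e-01,  1.63063410e+00,  1.13368274e-05,
        1.08858984e+00, -1.89794018e-02]), 'qvel': array([ 0.00051199, -0.0023706 , -0.00026253, -0.00026573,  0.0007535 ,
       -0.00051559]), 'joint_torque': array([-3.18566181e-04, -5.45611346e+01, -2.74326289e+01,  6.45161723e-02,
        1.88084564e-02, -2.73510750e-05]), 'ee_pos': array([140.97930867, 608.36210865, 221.96604487]), 'orientation': array([-3.57038311e-01, -3.12104018e+00,  2.18409244e-03]), 'ft_force': array([ 0.587299  , -0.55182146, -0.08378316]), 'moment': array([ 0.02128599, -0.03708938,  0.03327427]), 'grasp_force': 0.0, 'width': 87.86312613677353}
top [ 449.9167986   -76.9834046  1487.95124007] [-2.17660376  2.17977693 -0.08690998]
top dish_grip [(array([229., 213.]), 0.97), (array([408., 210.]), 0.85), (array([149., 236.]), 0.28)]
top dish [(array([229., 215.]), 0.92), (array([411., 210.]), 0.65)]
top ball_center []
top stand [(array([256., 211.]), 0.97)]
top cup [(array([148., 236.]), 0.67)]
top rib [(array([307., 227.]), 0.76)]
top wrench [(array([195., 214.]), 0.58)]
side [291.33914875 886.67337735 772.91235861] [-0.32989162  2.64494563 -1.4196833 ]
side dish_grip [(array([258., 259.]), 0.83), (array([300., 162.]), 0.61)]
side dish [(array([302., 165.]), 0.77), (array([260., 261.]), 0.76), (array([262., 290.]), 0.2)]
side ball_center [(array([260., 264.]), 0.53)]
side stand [(array([262., 287.]), 0.89)]
side cup [(array([256., 341.]), 0.65), (array([262., 289.]), 0.33)]
side rib [(array([296., 221.]), 0.96), (array([262., 263.]), 0.3), (array([256., 339.]), 0.16)]
side wrench [(array([186., 338.]), 0.53)]
```

View pics/top.png

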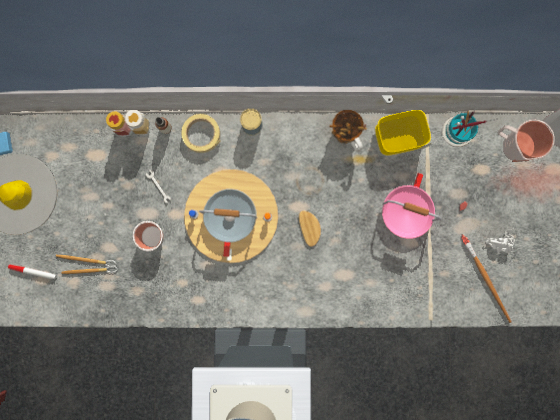

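View pics/side.png

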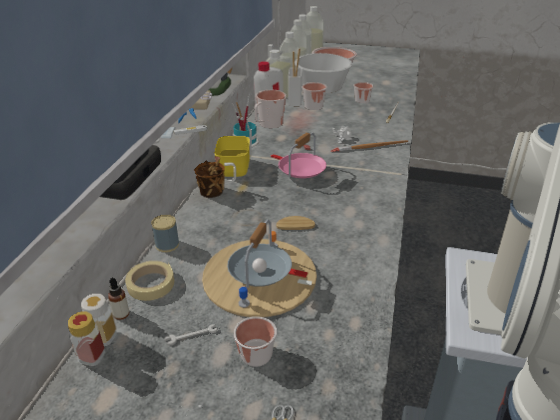

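The red tab of the grey dish is at (227,248) in the top view. The orange post is at (267,216) and the blue one at (193,214). Two things could be taken for the dish: the grey one at (229,213) and the pink one at (409,210). The description says grey. Next I measure and check a close crop.

Run:
```python
from h import *
a=cv2.imread("pics/top.png");b=cv2.imread("pics/side.png")
T=optics.calibration("top");S=optics.calibration("side")
def blob(im,box,lo,hi):
    x0,y0,x1,y1=box;h=cv2.cvtColor(im[y0:y1,x0:x1],cv2.COLOR_BGR2HSV)
    m=cv2.inRange(h,np.array(lo),np.array(hi));n,l,s,c=cv2.connectedComponentsWithStats(m)
    k=1+np.argmax(s[1:,4]);return c[k]+[x0,y0],s[k,4]
def show(n,r,z): print(n,np.round(r[0],1),r[1],np.round(at(T,r[0],z),1))
show("orange",blob(a,(258,205,278,228),(8,200,150),(20,255,255)),50)
show("blue",blob(a,(183,203,202,226),(100,120,60),(125,255,255)),50)
show("tab",blob(a,(215,240,240,262),(0,170,100),(6,255,255)),40)
show("grip",blob(a,(208,200,246,224),(3,110,50),(16,255,190)),131)
for n,l in(("top","dish_grip"),("side","dish_grip"),("top","stand"),("top","rib"),("top","wrench"),("top","cup")):
    r=spotter.regions_of(n,l)
    for x in r[:1]:
        m=x["region"];ys,xs=np.nonzero(m);print(n,l,round(x["conf"],2),m.sum(),xs.min(),xs.max(),ys.min(),ys.max(),np.round(x["point"],1), np.round(at(optics.calibration(n),x["point"],118 if "grip" in l else 10),1))
c=np.hstack([cv2.resize(a[165:270,175:285],(440,420),interpolation=3),cv2.resize(b[215:320,200:290],(360,420),interpolation=3)])
cv2.imwrite("pics/crop.png",c)
```

```text
orange [267.  215.7] 24 [558.6 -44.2  50. ]
blue [191.9 213.1] 29 [565.9 154.5  50. ]
tab [226.  248.4] 65 [472.8  64.7  40. ]
grip [226.1 212.5] 131 [560.8  56.  131. ]
top dish_grip 0.87 2252 382 440 174 237 [410.1 212.3] [ 561.5 -406.5  118. ]
side dish_grip 0.97 2239 228 306 221 286 [259.5 257.7] [536.7 128.2 118. ]
top stand 0.95 4552 183 278 170 261 [254.  220.2] [549.5  -7.9  10. ]
top rib 0.82 552 299 320 210 245 [308.8 226. ] [ 533.5 -156.4   10. ]
top wrench 0.54 37 149 167 172 200 [154.1 177.2] [667.9 266.2  10. ]
top cup 0.95 693 133 163 221 249 [148.1 238.1] [501.2 279.7  10. ]
```

View pics/crop.png

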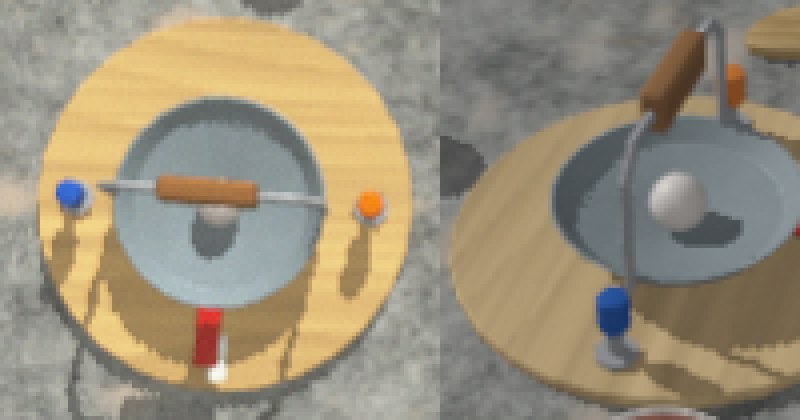

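The crop confirms the grey dish, with the white ball in it. The tab is over the white stripe, blue is at the left and orange at the right. The stand centre, midway between the posts, is about (562,55), with the posts 199 mm apart as they should be. The grip block is at about (561,56), yaw about −6°. I turn the tool first, then travel.

>>> move_arm(rows=[[0, 0, 0, 8, 100], [0, 0, 0, 9, 100], [0, 0, 0, 9, 100], [0, 0, 0, 9, 100], [0, 0, 0, 9, 100], [0, 0, 0, 9, 100], [0, 0, 0, 9, 100], [0, 0, 0, 9, 100], [0, 0, 0, 9, 100], [-0.8, 0.7, 0, 2.4, 100]])

```text
t: 2.35
ee_pos: [147.6, 600.5, 222.6]
orientation: [-2.324, -2.113, -0.0]
ft_force: [0.4, 0.1, 0.6]
width: 87.8
grasp_force: 0.0
```

>>> move_arm(rows=[[-3, 2.8, 0, 0, 100], [-4, 3.7, 0, 0, 100], [-4, 3.7, 0, 0, 100], [-4, 3.7, 0, 0, 100], [-4, 3.7, 0, 0, 100], [-4, 3.7, 0, 0, 100], [-4, 3.7, 0, 0, 100], [-4, 3.7, 0, 0, 100], [-4, 3.7, 0, 0, 100], [-4, 3.7, 0, 0, 100]])

```text
t: 3.6
ee_pos: [470.7, 175.8, 222.9]
orientation: [2.322, 2.115, 0.001]
ft_force: [0.5, 0.2, 0.5]
width: 88.0
grasp_force: 0.0
```

>>> move_arm(rows=[[-4, 3.7, 0, 0, 100], [-4, 3.7, 0, 0, 100], [-3, 2.5, 0, 0, 100], [-1.1, 1.1, 0, 0, 100], [0, 0, 0, 0, 100], [0, 0, 0, 0, 100]])

```text
t: 4.35
ee_pos: [567.1, 47.9, 222.6]
orientation: [-2.323, -2.114, 0.001]
ft_force: [0.2, 0.1, -0.4]
width: 87.7
grasp_force: 0.0
```

Run:
```python
from h import *
s=get_obs();C=optics.calibration("wrist");w=optics.get_image("wrist");cv2.imwrite("pics/w1.png",w)
M=R.from_rotvec(s["orientation"]).as_matrix();print(s["t"],s["ee_pos"],np.degrees(np.arctan2(M[1,1],M[0,1])),M[:,2],s["qpos"])
print(C["xyz"],C["orientation"])
for n,P in(("grip",[561,56,131]),("orange",[558.6,-44.2,52]),("blue",[566,154.5,52])): print(n,proj(C,P))
for l in("dish_grip","ball_center","stand"): print(l,[(np.round(x["point"]),round(x["conf"],2)) for x in spotter.find_in("wrist",l)])
```

```text
4.35 [567.10736579  47.90733004 222.58091221] -5.378912832191721 [-7.53625604e-04  2.04073654e-04 -9.99999695e-01] [6.32290785e-02 3.42131107e-01 1.75507941e+00 2.90507969e-04
 1.04512138e+00 1.56963000e-01]
[574.42916025 125.76884007 384.88683811] [ 2.84899252 -0.13422746 -0.01978686]
grip [[276.00276683 211.31070916]]
orange [[285.18911695 282.09846858]]
blue [[272.75831443  83.39604543]]
dish_grip [(array([277., 185.]), 0.9)]
ball_center [(array([292., 184.]), 0.7)]
stand [(array([305., 120.]), 0.67)]
```

View pics/w1.png

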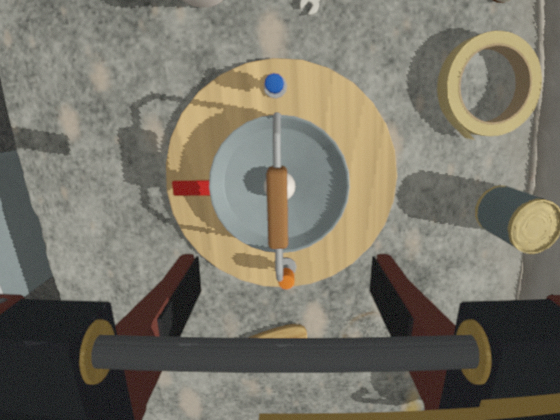

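The wrist view shows the block from (278,168) to (278,248), about where I predicted it. Blue is at (275,84), orange at (287,281) and the tab at (190,187). I'll fit the block and the yaw.

Run:
```python
from h import *
w=cv2.imread("pics/w1.png");C=optics.calibration("wrist")
h=cv2.cvtColor(w,cv2.COLOR_BGR2HSV)
def big(box,lo,hi):
    x0,y0,x1,y1=box;m=cv2.inRange(h[y0:y1,x0:x1],np.array(lo),np.array(hi))
    n,l,s,c=cv2.connectedComponentsWithStats(m);k=1+np.argmax(s[1:,4]);print(s[k],s[k][:2]+[x0,y0]);ys,xs=np.nonzero(l==k);return np.stack([xs+x0,ys+y0],1)
p=big((255,155,302,255),(3,100,40),(17,255,200))
r=cv2.minAreaRect(p.astype(np.float32));print(r)
top=[p[p[:,1]<p[:,1].min()+4].mean(0),p[p[:,1]>p[:,1].max()-4].mean(0)]
W=[at(C,q,z) for q,z in zip(top,(125,131))];d=W[0]-W[1];print(W,np.linalg.norm(d[:2]),"block yaw",np.degrees(np.arctan2(d[1],d[0]))-90)
b=at(C,big((262,70,290,98),(100,120,60),(125,255,255)).mean(0),50);o=at(C,big((275,268,300,292),(5,180,120),(20,255,255)).mean(0),46)
t=at(C,big((165,175,215,200),(0,150,80),(8,255,255)).mean(0),40)
print("blue",b,"or",o,"mid",(b+o)/2,np.linalg.norm((b-o)[:2]),"stand yaw",np.degrees(np.arctan2(*(b-o)[1::-1]))-90 ,"tab",t)
m=(W[0]+W[1])/2;print("tab yaw",np.degrees(np.arctan2(m[1]-t[1],m[0]-t[0])))
```

```text
[  12   12   21   82 1516] [267 167]
((276.885498046875, 207.44113159179688), (81.08159637451172, 19.361412048339844), 89.13194274902344)
[array([565.21003451,  87.18225588, 125.        ]), array([559.65281328,  27.74183144, 131.        ])] 59.699637901628776 block yaw -5.341187484163612
[  3   4  18  19 270] [265  74]
[  5   1  14  19 176] [280 269]
[  7   5  37  16 521] [172 180]
blue [567.43102646 154.99047933  50.        ] or [561.4407924  -43.80914258  46.        ] mid [564.43590943  55.59066838  48.        ] 198.8898503573521 stand yaw -1.725915322963175 tab [473.08163267  64.19193922  40.        ]
tab yaw -4.307429166329502
```

Block centre is about (562.5,56.5), and its yaw of −5.3° matches the tool's −5.4°. The stand centre is about (563.5,55.5) with yaw −1.8°. Now I shift over and descend to TCP z≈101.

>>> move_arm(rows=[[0.4, -0.27, 0.5, 0, 100], [0.41, -0.27, 1, 0, 100], [0, 0, 2, 0, 100], [0, 0, 2.5, 0, 100], [0, 0, 2.5, 0, 100], [0, 0, 2, 0, 100], [0, 0, 1, 0, 100], [0, 0, 0.65, 0, 100], [0, 0, 0, 0, 60], [0, 0, 0, 0, 40]])

```text
t: 5.8
ee_pos: [563.9, 55.7, 101.8]
orientation: [2.324, 2.113, 0.001]
ft_force: [-0.5, 0.4, -0.9]
width: 71.0
grasp_force: 0.0
```

Run:
```python
from h import *
w=np.hstack([optics.get_image("wrist")[:,80:480],cv2.resize(optics.get_image("side")[190:320,200:324],(400,420))]);cv2.imwrite("pics/w2.png",w)
s=get_obs();print(s["ee_pos"],s["width"],s["ft_force"])
```

```text
[563.83340469  55.63737905 101.8131377 ] 63.39269831401182 [-1.13088843  0.44377659 -0.37785507]
```

View pics/w2.png

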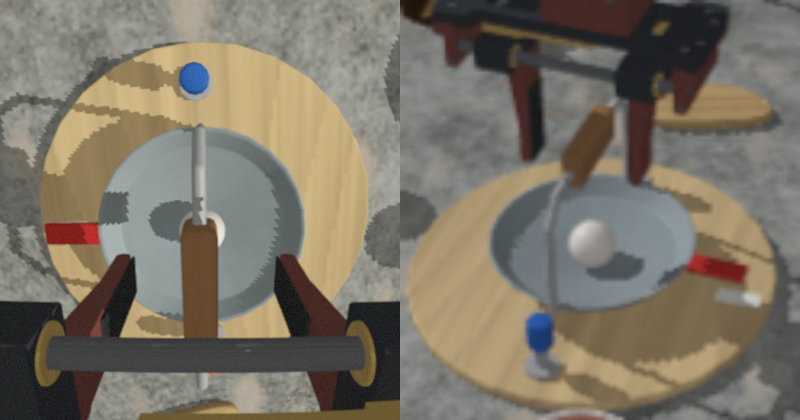

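The fingers straddle the block at its mid-length and the ball is in the middle. The block (column 199) sits about 2.5 mm towards the tab side of the finger midpoint (column 205). I recentre and close gently.

>>> move_arm(rows=[[0.05, -0.12, 0, 0, 40], [0, -0.12, 0, 0, 35], [0, 0, 0, 0, 30], [0, 0, 0, 0, 27], [0, 0, 0, 0, 24], [0, 0, 0, 0, 22], [0, 0, 0, 0, 20], [0, 0, 0, 0, 19], [0, 0, 0, 0, 18], [0, 0, 0, 0, 17]])

```text
t: 7.15
ee_pos: [561.3, 56.3, 101.2]
orientation: [2.324, 2.113, 0.001]
ft_force: [1.2, -0.4, 0.2]
width: 15.8
grasp_force: 30.0
```

>>> move_arm(rows=[[0, 0, 0, 0, 16], [0, 0, 0, 0, 14], [0, 0, 0, 0, 10], [0, 0, 0, 0, 0], [0, 0, 0, 0, 0], [0, 0, 0, 0, 0], [0, 0, 0, 0, 0], [0, 0, 0, 0, 0]])

```text
t: 8.15
ee_pos: [561.1, 56.3, 101.2]
orientation: [2.325, 2.113, 0.0]
ft_force: [2.1, -0.1, 1.3]
width: 16.0
grasp_force: 30.0
```

Gripped at 16 mm with 30 N. Now I lift smoothly.

>>> move_arm(rows=[[0, 0, -0.1, 0, 0], [0, 0, -0.2, 0, 0], [0, 0, -0.35, 0, 0], [0, 0, -0.5, 0, 0], [0, 0, -0.6, 0, 0], [0, 0, -0.7, 0, 0], [0, 0, -0.7, 0, 0], [0, 0, -0.7, 0, 0], [0, 0, -0.7, 0, 0], [0, 0, -0.7, 0, 0]])

```text
t: 9.4
ee_pos: [561.1, 56.3, 154.2]
orientation: [2.325, 2.113, 0.0]
ft_force: [0.8, -0.0, -3.1]
width: 15.7
grasp_force: 30.0
```

>>> move_arm(rows=[[0, 0, -0.7, 0, 0], [0, 0, -0.7, 0, 0], [0, 0, -0.7, 0, 0], [0, 0, -0.7, 0, 0], [0, 0, -0.6, 0, 0], [0, 0, -0.5, 0, 0], [0, 0, -0.4, 0, 0], [0, 0, -0.25, 0, 0], [0, 0, -0.15, 0, 0], [0, 0, 0, 0, 0]])

```text
t: 10.65
ee_pos: [561.0, 56.3, 200.6]
orientation: [-2.325, -2.113, 0.0]
ft_force: [-0.7, 1.0, -3.4]
width: 15.8
grasp_force: 30.0
```

Run:
```python
from h import *
w=np.hstack([optics.get_image("wrist")[:,80:480],cv2.resize(optics.get_image("side")[170:320,180:323],(400,420))]);cv2.imwrite("pics/w3.png",w)
s=get_obs();print(s["t"],s["ee_pos"],s["width"],s["grasp_force"],s["ft_force"],s["moment"],s["qpos"])
```

```text
10.75 [560.97249685  56.35456003 200.54110128] 15.97870572945596 29.999442994594574 [ 0.21588363  0.04889861 -2.61072402] [-0.05940301  0.07140462  0.01271053] [ 7.90209077e-02  3.61460084e-01  1.78484441e+00 -1.43673338e-05
  9.95528458e-01  1.74134040e-01]
```

View pics/w3.png

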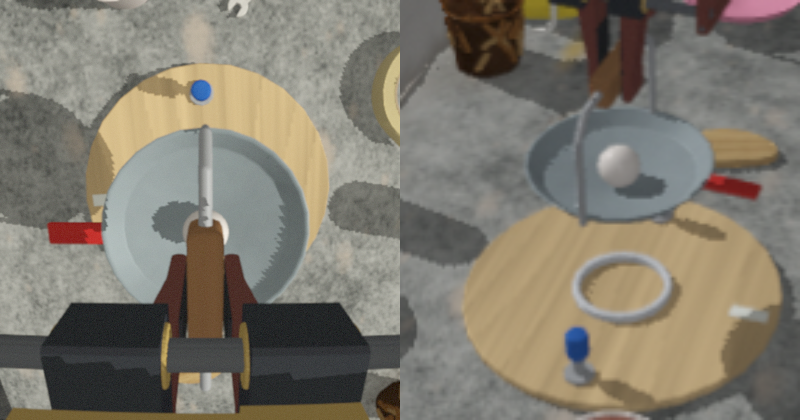

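The dish hangs level about 10 cm up with the ball in the middle. The dish yaw is about −5° and the stand's about −1.8°, so I turn 93° counter-clockwise seen from above, which is a negative turn about the tool's z.

>>> move_arm(rows=[[0, 0, 0, -0.5, 0], [0, 0, 0, -1, 0], [0, 0, 0, -2, 0], [0, 0, 0, -3, 0], [0, 0, 0, -4, 0], [0, 0, 0, -4.5, 0], [0, 0, 0, -5, 0], [0, 0, 0, -5, 0], [0, 0, 0, -5, 0], [0, 0, 0, -5, 0]])

```text
t: 12.0
ee_pos: [561.0, 56.3, 200.6]
orientation: [-1.576, -2.718, 0.0]
ft_force: [0.2, 0.9, -2.5]
width: 16.0
grasp_force: 30.0
```

>>> move_arm(rows=[[0, 0, 0, -5, 0], [0, 0, 0, -5, 0], [0, 0, 0, -5, 0], [0, 0, 0, -5, 0], [0, 0, 0, -5, 0], [0, 0, 0, -5, 0], [0, 0, 0, -5, 0], [0, 0, 0, -5, 0], [0, 0, 0, -4.5, 0], [0, 0, 0, -4, 0]])

```text
t: 13.25
ee_pos: [561.0, 56.3, 200.7]
orientation: [-0.321, -3.125, 0.0]
ft_force: [-0.6, -0.5, -3.0]
width: 15.8
grasp_force: 30.0
```

>>> move_arm(rows=[[0, 0, 0, -3.5, 0], [0, 0, 0, -2.5, 0], [0, 0, 0, -2, 0], [0, 0, 0, -1, 0], [0, 0, 0, -0.5, 0], [0, 0, 0, 0, 0], [0, 0, 0, 0, 0], [0, 0, 0, 0, 0], [0, 0, 0, 0, 0], [0, 0, 0, 0, 0]])

```text
t: 14.5
ee_pos: [561.1, 56.3, 200.7]
orientation: [0.067, 3.141, 0.0]
ft_force: [-1.1, -0.8, -3.4]
width: 15.8
grasp_force: 30.0
```

Run:
```python
from h import *
T=optics.calibration("top");a=optics.get_image("top");b=optics.get_image("side")
w=np.hstack([cv2.resize(a[165:270,175:285],(400,420)),cv2.resize(b[170:320,180:323],(400,420))]);cv2.imwrite("pics/w4.png",w)
s=get_obs();M=R.from_rotvec(s["orientation"]).as_matrix();print(s["t"],s["ee_pos"],np.degrees(np.arctan2(M[1,1],M[0,1])),s["width"],s["grasp_force"],s["ft_force"],abs(s["qvel"]).max())
h=cv2.cvtColor(a[190:240,255:300],cv2.COLOR_BGR2HSV);m=cv2.inRange(h,np.array((0,170,100)),np.array((6,255,255)))
ys,xs=np.nonzero(m);print(m.sum()/255);p=[xs.mean()+255,ys.mean()+190];print("tab",p,at(T,p,139))
```

```text
14.6 [561.06505467  56.34622869 200.68125828] 87.54691948567309 15.98121291965752 29.99947875738144 [ 0.12909697 -0.31076331 -3.25250584] 0.002412286253745762
60.0
tab [np.float64(263.75), np.float64(213.75)] [556.77035497 -38.07201243 139.        ]
```

View pics/w4.png

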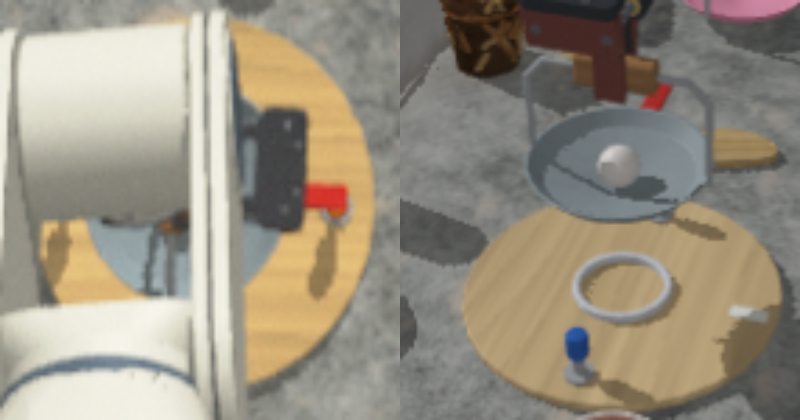

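The tab's 100 mm point comes to about (556.5,−44), against the orange post at about (560,−44). The dish is still and level, with the ball in the middle, so I hand in.

```bash
python3 -c "
from h import *
print(close_job())"
```

```text
the job is handed in; nothing more can be done
None
```

I handed the job in with the grey dish held still and level about 10 cm above its seat, its red tab about 4 mm sideways of the orange post by my measurement and the ball in the middle; no verdict came back.

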